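Zero the grinder's click dial and open it five clicks

TASK

Set the coffee grinder on the cart for filter coffee: turn the wing dial on its top gently clockwise (seen from above) through its clicks until you feel it come up against its end stop, without forcing it, then turn it back anticlockwise by exactly five clicks and let go, leaving it resting in that fifth click. Leave the jar, the lidded cup, the scoop and the coaster where they stand.

Things in the scene. Friction and masses are not known exactly. Their poses are not given: they have to be found in the camera images.
- grinder: The coffee grinder: an upright aluminium drum 112 mm across and 115 mm tall, screwed down to the cart's top tier. Origin at the centre of its underside, z up; its top face is at z = 115 mm. Its yaw differs and says nothing about the dial's stop. The stop is inside, cannot be seen, and lies at another angle at each start: it must be felt.
- dial: Wing dial on the drum's top, turning about the drum's axis. A grey skirt disc 60 mm across rises 8 mm above the drum's top; on it, centred, stands a black wing 40 mm long, 14 mm thick, 26 mm tall (8 to 34 mm above the drum): pinch its flat sides from above. Origin on the axis, level with the drum's top; x along the wing towards the pointer, z up: its yaw is the dial's angle.
- dial_grip (a point): On the dial's axis, 31 mm above the drum's top, 3 mm below the wing's top; axes as the dial's. The dial clicks every 24 degrees (0.419 rad). Turning over a click takes up to about 0.1 N m, then it drops by itself into the next. Let go, it stays in the click, within about 3 degrees. It starts about two to five clicks from its stop; at the other end it turns to about the ninth click.
- dial_pointer (a point): Outer end of the small white pointer ridge on the dial's skirt, 29 mm from the axis. Clockwise from above closes the dial. Its stop comes 4 degrees beyond the last click (the zero click): torque then keeps rising instead of giving way. 0.05 to 0.3 N m on the stop for a moment is right, over 0.6 N m is forcing. Let go, it springs back to the zero click; five clicks are 120 degrees from there.
- tier: The cart's pale blue metal top tier, a tray 300 by 500 mm with a rim 35 mm high, fixed during the work. Origin at the centre of its underside; its floor is at z = 6 mm.
- jar: Capped glass jar, 72 mm across and 100 mm tall, loose on the tier; origin at the centre of its underside. A bystander.
- cup: Yellow silicone cup with a knobbed lid, 78 mm across and 96 mm tall, loose on the tier; origin at the centre of its underside. A bystander.
- coaster: Round bamboo coaster, 90 mm across and 10 mm thick, loose on the tier; origin at the centre of its underside. A bystander.
- scoop: White plastic scoop, a 48 mm bowl 30 mm tall with a flat handle reaching 105 mm from the bowl's centre along its -y, loose on the tier; origin under the bowl. A bystander.

How it is judged (in metres and radians):
On the way, in this order (a step that is already met when the one before it is completed fails the run):
1. the dial has been turned clockwise up against its end stop (0.04 N m or more on the stop) (contact force between lug and stop above 1 N), for 0.1 s.
2. the dial stands in the fifth click from zero (distance between lug and set_mark below 0.0045 m), for 0.2 s.
At the end, for the whole second after the job is handed in: The dial rests, still and let go, in the fifth click anticlockwise from its zero click (within 6.8 degrees), after having been up against its stop; jar, cup, coaster and scoop stand within 20 mm of where they were, jar and cup upright (distance between lug and set_mark below 0.0045 m and angular speed of dial below 0.05 rad/s and distance of each of jar, cup, coaster, scoop from where it was at the start of the episode below 0.02 m and angle between each of jar, cup's own z axis and vertical below 0.2 rad); the robot touches nothing.
It fails at once if the dial is forced against its end stop with more than 0.6 N m (contact force between lug and stop above 16 N).
It fails at once if a bystander is knocked away or over (distance of any of jar, cup, coaster, scoop from where it was at the start of the episode above 0.04 m or angle between any of jar, cup's own z axis and vertical above 0.5 rad).
It also fails if it takes over 72 s, if anything falls off the work surface, if the arm or the gripper's body presses on something with over 40 N, if the wrist force passes 120 N, or if a joint passes its speed limit or range.

ROBOT

A 7-joint arm with a two-finger parallel gripper is mounted at the origin on the work surface. World frame = base frame: x ahead of the robot, y to its left, z up, the work surface at z = 0. Lengths are in mm, angles in rad, forces in N, time in s.
With the tool pointing down it reaches from about 400 to 850 mm from the base axis. Payload 10.4 kg.
Tool frame: the origin (TCP) lies at the very end of the fingers, on their centre line; the grasp point (between the pads) lies 19 mm behind it (robot.grip_point_offset is the distance from the TCP to the grasp point, in mm); z points along the fingers, y is the line along which they close (so a half turn about z gives the same grasp; the last joint's range is limited). The gripper opens to 85 mm and grips with 20 to 120 N. Pads are 22 mm wide; open, the fingers measure 114 mm over their backs; the gripper's body (76 mm by 85 mm) begins 54 mm behind the grasp point. The pads swing forward as they close: fully open they stand 13 mm farther back than shut.
Start: joints at [1.1, 0.332, -0.065, 1.46, 0.022, 1.35, -0.088], TCP at [270.638, -563.388, 231.338] pointing down, gripper open.
Joint ranges: [-2.6, 2.6], [-0.5, 2.12], [-1.47, 1.34], [0.16, 2.42], [-1.27, 4.41], [0.06, 2.06], [-2.6, 2.6]. Speed limits (rad/s): [2.22, 2.22, 2.79, 2.79, 3.14, 3.14, 3.14].

INTERFACE

Orientations are given as a unit quaternion [w, x, y, z].
In Python, from workcell import robot gives the robot as it stands. The module is installed in compiled form; this text tells all that it offers. Calls block until the motion is done:
- robot.move_ptp(position, orientation): joint-space move of the TCP to a pose.
- robot.move_l(position, ori=None, max_speed=150, f_stop=None): straight line of the TCP; ori=None keeps the orientation; max_speed is the mean speed in mm/s. With f_stop (N) it stops when the force on the tool has changed by that much, and returns True; else False.
- robot.move_joints(angles): joint-space move.
- robot.open() and robot.clamp(grasp_force=None): open the fingers fully, or close them until they stop; grasp_force is the grip in N (None keeps the last).
- robot.wait(seconds).
- robot.solve_ik(position, orientation): joint angles nearest the present ones, or None.
- robot.snapshot(name): name is "scene" or "top"; returns a dict with "pixels" (400x640x3 uint8, blue, green, red), "fx", "fy", "cx", "cy" (pixels), "k1" (the pictures are not rectified: a ray, as slopes to the right and down, at radius r is drawn at 1 + k1 r^2 times it, then the intrinsics apply), "R" (3x3) and "t" (3): a world point X has camera coordinates R X + t. Camera axes: x right, y down, z forward; pixel columns grow to the right and rows downward; lengths in mm; the calibration is good to about 2 mm. A picture is of the moment at which its call begins. There is no depth.
A pose or a line that the arm cannot do raises robot.IKError and nothing moves.
- robot.sign_off(): hands the job in; it is judged then, once.
Readings, each from a call of its own:
- robot.read_t(): time.
- robot.read_joints(): joint angles.
- robot.read_joint_velocities(): joint speeds.
- robot.read_tau(): joint torques, N m.
- robot.read_eef_pos(): TCP position.
- robot.read_tcp_rot(): TCP orientation.
- robot.read_wrist_force(): force on the tool from outside, world axes, zero at the start.
- robot.read_moment(): the same for the moment, N m.
- robot.read_grip_width(): finger opening in mm.
- robot.read_finger_force(): force on a finger pad.
Only numpy, scipy, OpenCV 4.12 (cv2) and the standard library are available. Lean on these libraries where they do the work, as an engineer would, in place of code of your own. Each camera call takes 0.05 s, during which the arm holds its last target. There are 200 camera calls.

## Working session

There is one attempt and no reset: what is moved stays moved. The work goes in short steps, each a Python script; the robot and the scene stay as the last script left them, time stands still between calls to the robot, and variables do not carry over. Pictures are saved under pics/ and viewed, at most 10 in all, crops included, and the job is handed in when it is done.

```bash
mkdir -p pics
python3 - <<'E'
from workcell import robot
import cv2,json
for n in("scene","top"):
    s=robot.snapshot(n); cv2.imwrite(f"pics/{n}0.png",s["pixels"])
    print(n,{k:(v.tolist() if hasattr(v,'tolist') else v) for k,v in s.items() if k!="pixels"})
print(robot.read_t(),robot.read_tcp_rot(),robot.read_eef_pos(),robot.grip_point_offset)
E
```

```text
scene {'fx': 407.3169111958938, 'fy': 407.3169111958938, 'cx': 318.07072964101394, 'cy': 196.05581078968444, 'k1': -0.10146057572918278, 'R': [[0.1706939296668792, 0.9852794131259022, -0.009384052704255262], [0.48954786116797117, -0.09306880651547078, -0.8669954376348534], [-0.8551061185611665, 0.14339691532269308, -0.4982277096621514]], 't': [-112.53688027062624, -182.74632180608262, 1413.9336345020124]}
top {'fx': 367.2830185423255, 'fy': 367.2830185423255, 'cx': 317.48110493077434, 'cy': 202.9450467817273, 'k1': -0.04276689988641676, 'R': [[0.00865878023943443, -0.9999608505546607, -0.001822877605535528], [-0.9993978424681117, -0.008592622559067996, -0.033617247175230326], [0.03360026777941384, 0.002112864301600736, -0.9994331182273253]], 't': [10.412143516201882, 592.041516195515, 765.3763436269439]}
0.1 [-6.36759029e-04  9.75037363e-01  2.22039872e-01 -1.73620450e-04] [ 270.45795719 -563.07211572  230.58825689] 18.700000000000003
```

View pics/scene0.png

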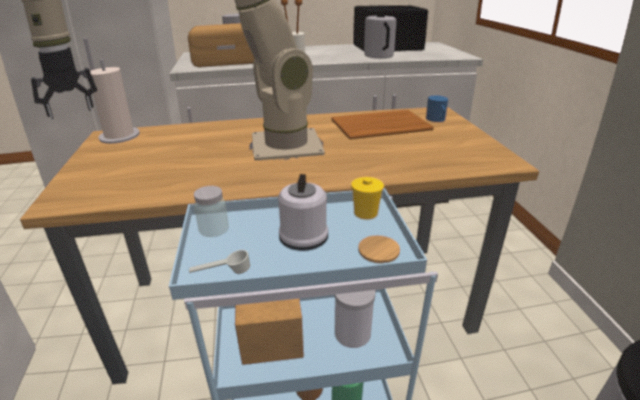

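View pics/top0.png

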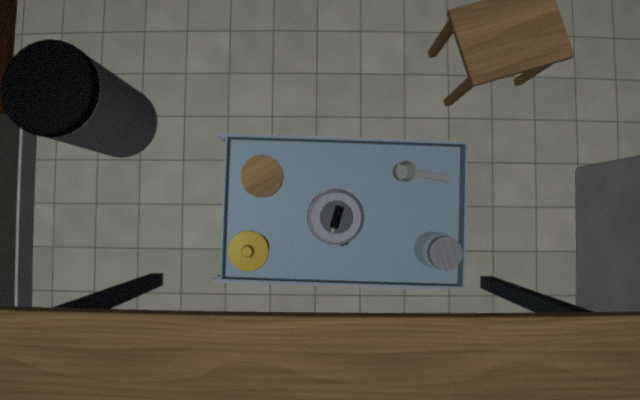

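The scene view shows the cart beside the table, with the grinder drum at about (303,215) and its wing at (302,184). In the top view the drum is at (335,216), the wing is dark and runs along about (338,208)-(334,228), and the cup, jar, scoop and coaster sit at the tray corners. I'll enlarge both.

Run:
```python
import cv2
a=cv2.imread("pics/top0.png")[181:251,300:370]; b=cv2.imread("pics/scene0.png")[168:252,262:346]
cv2.imwrite("pics/crop.png",cv2.hconcat([cv2.resize(a,(400,400),interpolation=2),cv2.resize(b,(400,400),interpolation=2)]))
```

```text
(no output)
```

View pics/crop.png

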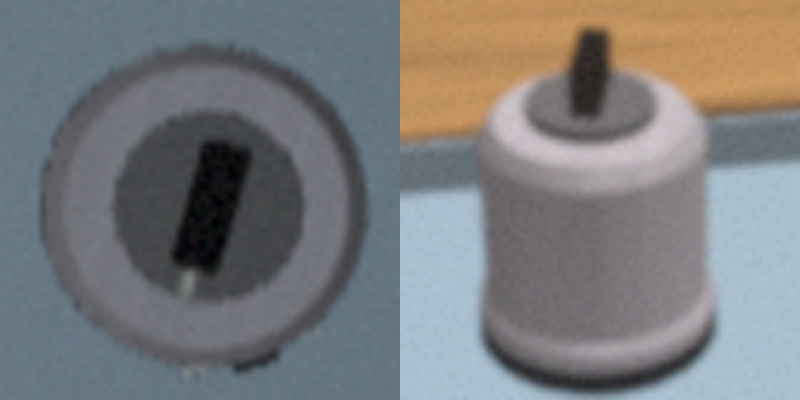

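```bash
cat > h.py <<'E'
from workcell import robot
import numpy as np
from scipy.spatial.transform import Rotation as Rn
def ray(s,u,v):
    d=np.array([(u-s["cx"])/s["fx"],(v-s["cy"])/s["fy"]]); p=d.copy()
    for _ in range(20): p=d/(1+s["k1"]*(p@p))
    R=np.array(s["R"]); return -R.T@np.array(s["t"]), R.T@np.append(p,1)
def tri(a,b):
    (o1,d1),(o2,d2)=a,b
    k=np.linalg.lstsq(np.c_[d1,-d2],o2-o1,rcond=None)[0]
    p,q=o1+k[0]*d1,o2+k[1]*d2
    return (p+q)/2,np.linalg.norm(p-q)
def atz(r,z): o,d=r; return o+d*(z-o[2])/d[2]
def quat(c):  # tool down, closing line (tool y) at world yaw c
    y=np.array([np.cos(c),np.sin(c),0]); z=np.array([0,0,-1.]); 
    return Rn.from_matrix(np.c_[np.cross(y,z),y,z]).as_quat(scalar_first=True)
E
python3 - <<'E'
from h import *
T=robot.snapshot("top");S=robot.snapshot("scene")
c,e=tri(ray(T,336.3,216.5),ray(S,301.8,189)); print("skirt",c,e)
w,e=tri(ray(T,336.8,216.7),ray(S,302.5,174.6)); print("wingtop",w,e)
z=c[2]
print("diam",[atz(ray(T,u,216.5),z) for u in(319.8,352.7)])
a=[atz(ray(T,300+x/5.714-.4,181+y/5.714-.4),zz) for x,y,zz in((225,145,z+26),(195,268,z+26),(209,205,z),(188,285,z))]
for i in(0,2):
    d=a[i+1]-a[i]; print(a[i],a[i+1],np.linalg.norm(d),np.degrees(np.arctan2(d[1],d[0])))
for n,u,v,h in(("jar",445,252,100),("cup",248,250,96),("coaster",262,176,10),("scoop",404,171,30)):
    print(n,atz(ray(T,u,v),z-123+h))
j=robot.read_joints();print(j)
for k in range(-8,9):
    q=robot.solve_ik([c[0],c[1],z+30],quat(np.radians(76+k*24))); print(76+k*24,None if q is None else np.round(q,2))
E
```

```text
skirt [564.09672729 -18.02218764 126.9868955 ] 1.2169294637112655
wingtop [563.98603938 -16.36948045 161.08329618] 2.871737880553555
diam [array([563.75381828,  10.91150056, 126.9868955 ]), array([564.25473661, -47.99451407, 126.9868955 ])]
[582.21992221 -21.82025696 152.9868955 ] [545.15305196 -13.05448996 152.9868955 ] 38.08925755784762 166.69483216073286
[564.04671216 -18.40394871 126.9868955 ] [538.96867534 -12.01170407 126.9868955 ] 25.879890303412044 165.70014328063945
jar [ 499.68647702 -222.19539543  103.9868955 ]
cup [500.10137531 143.97875869  99.9868955 ]
coaster [647.62929371 132.97522073  13.9868955 ]
scoop [ 658.37413479 -161.86233267   33.9868955 ]
[ 1.10041843  0.33262563 -0.06471621  1.46060292  0.0215578   1.34989877
 -0.0884845 ]
-116 [ 0.4   0.3  -0.53  1.7   0.16  1.19 -2.2 ]
-92 [ 0.43  0.31 -0.56  1.7   0.17  1.19 -1.78]
-68 [ 0.45  0.31 -0.59  1.69  0.19  1.19 -1.37]
-44 [ 0.47  0.32 -0.62  1.69  0.19  1.19 -0.96]
-20 [ 0.49  0.32 -0.64  1.69  0.2   1.2  -0.55]
4 [ 0.51  0.33 -0.67  1.69  0.21  1.2  -0.14]
28 [ 0.53  0.33 -0.69  1.69  0.22  1.2   0.27]
52 [ 0.55  0.34 -0.72  1.69  0.24  1.2   0.68]
76 [ 0.55  0.34 -0.72  1.69  0.24  1.2   1.1 ]
100 [ 0.6   0.35 -0.78  1.69  0.26  1.21  1.5 ]
124 [ 0.9   0.56 -1.24  1.68  0.54  1.31  1.72]
148 [ 0.9   0.56 -1.24  1.68  0.54  1.31  2.14]
172 [ 0.9   0.56 -1.24  1.68  0.54  1.31  2.56]
196 [-0.96  0.46  1.17  1.77 -0.45  1.22 -2.53]
220 [ 0.36  0.29 -0.48  1.7   0.14  1.18 -2.6 ]
244 [ 0.4   0.3  -0.53  1.7   0.16  1.19 -2.2 ]
268 [ 0.43  0.31 -0.56  1.7   0.17  1.19 -1.78]
```

Run:
```python
from h import *
q=quat(np.radians(76.3)); x,y=564,-17.5
robot.move_ptp([x,y,230],q); robot.clamp(20)
print(robot.read_t(),robot.read_eef_pos(),robot.read_grip_width(),robot.read_wrist_force())
robot.move_l([x,y,175],q,80)
print(robot.move_l([x,y,138],q,15,f_stop=4))
print(robot.read_t(),robot.read_eef_pos(),robot.read_wrist_force(),robot.read_joints())
```

```text
3.1833 [564.00289744 -17.46998879 230.0277204 ] -0.26156143955795724 [-0.83353084 -0.38056801 -0.77339923]
True
5.4083 [564.08656694 -17.5062714  155.13770455] [-1.72536793  0.66905858  5.34070421] [ 0.5487628   0.3387079  -0.71562546  1.6921794   0.23633251  1.19916292
  1.10638188]
```

Run:
```python
from h import *
import cv2
q=quat(np.radians(76.3)); x,y=564,-17.5
robot.move_l([x,y,200],q,100); robot.open()
robot.move_l([x,y,160],q,100)
print(robot.move_l([x,y,134],q,40,f_stop=8))
print(robot.read_t(),robot.read_wrist_force(),robot.read_moment())
robot.clamp(25)
print(robot.read_t(),robot.read_eef_pos(),robot.read_grip_width(),robot.read_finger_force(),robot.read_wrist_force(),robot.read_moment(),robot.read_joints()[6])
cv2.imwrite("pics/g.png",cv2.resize(robot.snapshot("scene")["pixels"][100:260,220:380],(600,600),interpolation=2))
```

```text
False
8.15 [-0.03416006 -1.3129866   0.9658387 ] [-0.00385678 -0.0065022   0.02951102]
8.8 [563.94796752 -18.61975525 134.20884375] 13.603450289720898 29.186033606529236 [-1.86098842 -4.20746494  4.31899922] [-0.95103127  0.50521017 -0.00107633] 1.0940845671367232
```

View pics/g.png

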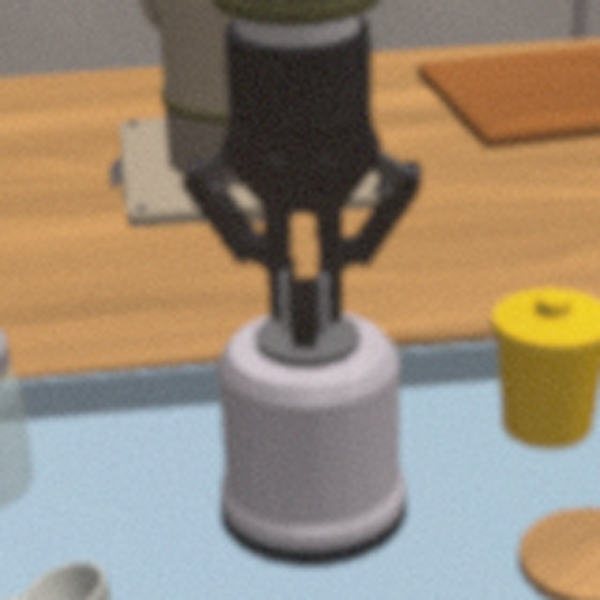

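Top of wing felt at z = 155. The picture shows the wing held squarely between the pads, at about (305,305) in the crop, with the tips just clear of the skirt. Next I'll re-centre and turn clockwise, watching the moment.

```bash
cat >> h.py <<'E'
def twist(step,n,lim,q=None,wait=0.03):
    """turn joint 7 by n steps (deg); stop once resisting moment > lim. Returns hit, commanded joints"""
    q=np.array(robot.read_joints() if q is None else q,float); log=[]; hit=False
    for i in range(n):
        q[6]+=np.radians(step); robot.move_joints(q); robot.wait(wait)
        m=robot.read_moment()[2]; log.append(f"{np.degrees(robot.read_joints()[6]):.1f}:{m:.3f}")
        if -np.sign(step)*m<-10 or abs(m)>lim: hit=True; break
    print(*log); print("t",robot.read_t(),"F",robot.read_wrist_force(),"tau7",robot.read_tau()[6],"hit",hit)
    return hit,q
E
python3 - <<'E'
from h import *
robot.move_l([563.9,-18.9,134],quat(np.radians(76.3)),20)
print(robot.read_eef_pos(),robot.read_wrist_force(),robot.read_moment())
q=robot.solve_ik([563.9,-18.9,134],quat(np.radians(76.3))); print(q,robot.read_joints())
h,q=twist(-2,15,0.15,q); np.save("q.npy",q)
E
```

```text
[563.98534383 -18.68848178 134.2490969 ] [-2.35903301 -1.81178806  4.48858234] [-0.06977476  0.48334217 -0.04709913]
[ 0.54429655  0.35983341 -0.7089788   1.71511603  0.25270576  1.16026425
  1.09682984] [ 0.54431955  0.35958319 -0.70928194  1.71489942  0.25243249  1.16040023
  1.09686898]
60.8:0.067 58.8:0.040 56.8:0.045 54.8:0.034 52.8:-0.011 50.8:-0.015 48.8:-0.046 46.8:-0.065 44.8:0.020 42.8:-0.078 40.8:-0.088 38.8:0.003 36.8:0.065 34.8:0.038 32.8:0.028
t 13.35 F [-5.08171475 -4.53787943  7.37732017] tau7 -0.08833562722429633 hit False
```

Run:
```python
from h import *
h,q=twist(-1.5,45,0.16,np.load("q.npy")); np.save("q.npy",q)
robot.wait(.2); print([robot.read_moment()[2].round(3) for _ in range(4)],robot.read_eef_pos())
```

```text
31.3:0.036 29.8:0.024 28.3:-0.002 26.8:0.016 25.3:0.044 23.8:-0.005 22.3:-0.048 20.8:0.022 19.3:-0.048 17.8:-0.034 16.3:-0.017 14.8:0.001 13.3:-0.027 11.8:0.080 10.3:0.010 8.8:0.050 7.3:0.029 5.8:0.084 4.3:-0.008 2.8:0.047 1.3:-0.035 -0.2:0.036 -1.7:0.023 -3.2:0.015 -4.7:0.018 -6.2:-0.050 -7.7:-0.025 -9.2:-0.013 -10.7:0.063 -12.2:0.128 -13.7:0.096 -15.2:0.034 -16.7:0.043 -18.2:0.062 -19.7:-0.000 -21.2:0.027 -22.7:0.019 -24.2:0.051 -25.7:0.011 -27.2:0.018 -28.7:-0.030 -30.2:-0.034 -31.7:-0.024 -33.2:-0.049 -34.7:0.040
t 26.1 F [-20.44149892  -6.06075042  19.20252459] tau7 -0.07931412197649479 hit False
[np.float64(0.043), np.float64(0.043), np.float64(0.043), np.float64(0.043)] [561.06043115 -20.47916021 134.08999122]
```

```bash
cat >> h.py <<'E'
C=np.array([561.7,-18.3]); V=np.array([-.65,-2.2]); Y0=76.3-97.5
def pose(yaw):
    a=np.radians(yaw-Y0); R=np.array([[np.cos(a),-np.sin(a)],[np.sin(a),np.cos(a)]])
    return np.append(C+R@V,134.2),quat(np.radians(yaw))
def turn(y0,y1,step,lim):
    s=np.sign(y1-y0); y=y0; log=[]
    while s*(y1-y)>1e-6:
        y=y+s*min(step,abs(y1-y)); robot.move_joints(robot.solve_ik(*pose(y))); robot.wait(.03)
        m=robot.read_moment()[2]; robot.wait(.02); m=(m+robot.read_moment()[2])/2
        log.append(f"{y:.1f}:{m:.3f}")
        if -s*m>lim: break
    print(*log,"| t",robot.read_t(),"F",robot.read_wrist_force().round(1),robot.read_eef_pos().round(1),np.round(robot.read_joints(),2))
    return y
E
python3 - <<'E'
from h import *
y=turn(Y0,Y0-.1,1,.3)
y=turn(y,y-12,4,.16)
y=turn(y,y-8,2,.16)
E
```

```text
-21.3:0.007 | t 26.6 F [-4.6 -1.3  6.3] [560.7 -20.6 134.3] [ 0.55  0.35 -0.71  1.72  0.25  1.16 -0.6 ]
-25.3:0.038 -29.3:0.014 -33.3:-0.049 | t 27.5 F [-5.  -2.3  7.2] [560.3 -20.3 134.3] [ 0.52  0.34 -0.68  1.72  0.23  1.16 -0.8 ]
-35.3:-0.025 -37.3:-0.004 -39.3:-0.044 -41.3:-0.084 | t 28.7 F [-5.7 -1.3  6.9] [560.  -20.1 134.3] [ 0.51  0.34 -0.65  1.73  0.22  1.15 -0.93]
```

Run:
```python
from h import *
y=turn(-41.3,-43.3,1,.15)
y=turn(y,-56,1,.15)
robot.wait(.15); print([robot.read_moment()[2].round(3)],robot.read_t(),y)
```

```text
-42.3:-0.003 -43.3:-0.005 | t 29.3 F [-4.9 -1.1  8.1] [559.9 -20.1 134.3] [ 0.5   0.34 -0.65  1.73  0.22  1.15 -0.97]
-44.3:-0.057 -45.3:-0.043 -46.3:0.070 -47.3:0.071 -48.3:0.010 -49.3:0.047 -50.3:0.300 | t 31.4 F [-5.4 -2.   6.6] [559.7 -19.8 134.3] [ 0.49  0.33 -0.63  1.73  0.21  1.15 -1.08]
[np.float64(0.322)] 31.55 -50.3
```

The moment jumped from about 0.05 to 0.3 N m at tool yaw −50°, so the stop is near −49.7°. That puts the fifth click at about +74.3°.

Run:
```python
from h import *
import cv2
y=turn(-50.3,54.3,6,.25)
y=turn(y,74.3,2.5,.25)
robot.wait(.3); print(robot.read_moment(),robot.read_wrist_force(),robot.read_eef_pos(),robot.read_t())
```

```text
-44.3:-0.013 -38.3:0.093 -32.3:0.040 -26.3:0.059 -20.3:-0.002 -14.3:-0.015 -8.3:0.026 -2.3:0.065 3.7:0.011 9.7:0.069 15.7:0.089 21.7:0.077 27.7:-0.016 33.7:0.014 39.7:0.039 45.7:0.063 51.7:0.013 54.3:0.001 | t 36.95 F [-3.7 -2.   5.9] [563.6 -19.7 134.3] [ 0.72  0.43 -0.94  1.71  0.37  1.19  0.63]
56.8:0.011 59.3:0.023 61.8:0.040 64.3:0.036 66.8:0.068 69.3:0.057 71.8:0.061 74.3:0.111 | t 39.35 F [-3.7 -1.9  5.7] [564.  -18.8 134.3] [ 0.76  0.46 -1.    1.7   0.41  1.21  0.95]
[-0.38487195  0.6544164   0.08467971] [-3.07699119 -1.94832202  5.19031307] [563.99704632 -18.83695576 134.3123305 ] 39.65
```

Run:
```python
from h import *
import cv2
robot.open(); print(robot.read_moment(),robot.read_wrist_force(),robot.read_t())
p=robot.read_eef_pos(); robot.move_l([p[0],p[1],200],None,80)
robot.move_joints([1.1, 0.332, -0.065, 1.46, 0.022, 1.35, -0.088])
print(robot.read_moment(),robot.read_t())
b=robot.snapshot("top")["pixels"]; cv2.imwrite("pics/top1.png",b)
f=lambda i:cv2.resize(i[181:251,300:370],(400,400),interpolation=2)
cv2.imwrite("pics/cmp.png",cv2.hconcat([f(cv2.imread("pics/top0.png")),f(b)]))
d=cv2.absdiff(cv2.imread("pics/top0.png"),b)[130:290,215:470].max(2); print((d>40).sum())
```

```text
[ 0.00895688 -0.00847668 -0.03152096] [ 0.19035591  0.06104545 -0.07724151] 40.3417
[-0.04690329  0.00925104 -0.04095194] 43.5333
0
```

View pics/cmp.png

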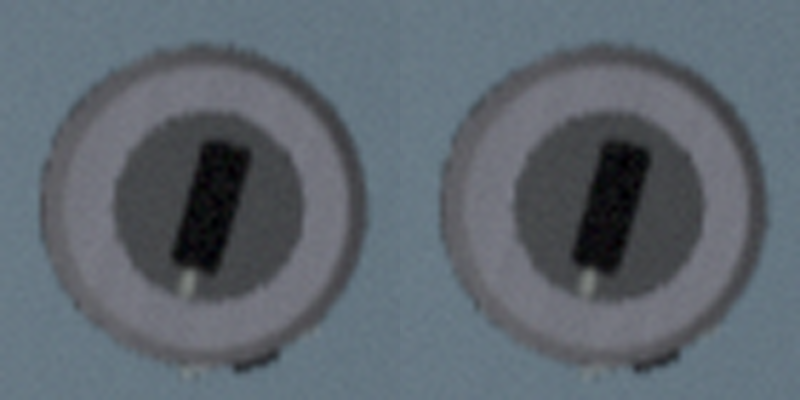

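The wing is back at its starting angle, pointing to (188,285) in both crops. That fits a start five clicks from the stop, with travel to the stop of about 5×24+4°, and nothing else moved.

```bash
python3 -c "
from workcell import robot
print(robot.sign_off(),robot.read_t())"
```

```text
the job is handed in; nothing more can be done
the job is handed in; nothing more can be done
```

I turned the dial clockwise until it met its end stop (0.3 N m felt), turned it back five clicks and let go; the last picture shows the other items where they stood, and the job is handed in, but no verdict came back.

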